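Change over the sticker roll on the packing carousel

ROBOT

A 7-joint arm with a two-finger parallel gripper is mounted at the origin on the work surface. World frame = base frame: x ahead of the robot, y to its left, z up, the work surface at z = 0. Lengths are in m, angles in rad, forces in N, time in s.
With the tool pointing down it reaches from about 0.4 to 0.85 m from the base axis. Payload 10.4 kg.
Tool frame: the origin (TCP) lies at the very end of the fingers, on their centre line; the grasp point (between the pads) lies 19 mm behind it; z points along the fingers, y is the line along which they close (so a half turn about z gives the same grasp; the last joint's range is limited). The gripper opens to 85 mm and grips with 20 to 120 N. Pads are 22 mm wide; open, the fingers measure 114 mm over their backs; the gripper's body (76 mm by 85 mm) begins 54 mm behind the grasp point. The pads swing forward as they close: fully open they stand 13 mm farther back than shut.
Start: joints at [-1.192, 0.332, -0.065, 1.46, 0.022, 1.35, -0.088], TCP at [0.244, 0.575, 0.231] pointing down, gripper open.
Joint ranges: [-2.6, 2.6], [-0.5, 2.12], [-1.47, 1.34], [0.16, 2.42], [-1.27, 4.41], [0.06, 2.06], [-2.6, 2.6]. Speed limits (rad/s): [2.22, 2.22, 2.79, 2.79, 3.14, 3.14, 3.14].

INTERFACE

Orientations are given as a unit quaternion [x, y, z, w].
In Python, from workcell import manip, optics gives the robot as it stands.
- The arm moves only by the tool jog_arm, never from a script. Its arguments are lists of equal length, an entry for each row: "dr": the turn, a rotation vector about the tool's x, y, z normalised to -1 to 1, where 1 is 4 degrees, a list of three; "translation": the shift along the tool's x, y, z normalised to -1 to 1, where 1 is 0.025 m, a list of three; "jaw": the opening, from 0 (shut) to 1 (fully open). A call has 1 to 10 rows; each row shifts and turns the commanded pose from where the row before left it, along the tool's axes as they then stand; what a row does not reach is not made up. A row lasts 1/10 s, in which the tool goes at most 50 mm and 8.59 degrees, less where a joint would pass 70% of its speed; a pose out of reach is approached as far as the arm can. A call with a number of a shift or a turn outside -1 to 1 is refused whole. A call with a gripper value outside its range is refused whole. The fingers move at their own pace and stop on an object; "squeeze" is the grip in N (left out, the last holds). Time passes only in rows, so rows that do not move let the fingers close. It gives the time, the measured TCP pose, the force, the opening and the grip force at its end, in the units of the state.
- manip.get_obs(): the state, without advancing time (a new reading comes with each control period).
- optics.camera(name): name is "scene" or "top" or "wrist"; returns a dict with "color" (420x560x3 uint8, red, green, blue), "mtx" (3x3 intrinsics, pixels), "R" (3x3) and "t" (3): a world point X has camera coordinates R X + t. Camera axes: x right, y down, z forward; pixel columns grow to the right and rows downward; lengths in m; the calibration is good to about 2 mm. A picture is of the moment at which its call begins. There is no depth.
- manip.hand_in(): hands the job in; it is judged then, once.
The state is a dict: "clock": time; "joint_pos": joint angles; "joint_velocities": joint speeds; "tau": joint torques, N m; "position": TCP position; "ee_rot": TCP orientation; "ft_force": force on the tool from outside, world axes, zero at the start; "torque": the same for the moment, N m; "grip_width": opening from 0.0 (shut) to 1.0 (fully open); "grasp_force": force on a finger pad.
Only numpy, scipy, OpenCV 4.12 (cv2) and the standard library are available. Lean on these libraries where they do the work, as an engineer would, in place of code of your own. Each camera call takes 0.05 s, during which the arm holds its last target. There are 200 camera calls.

TASK

Put the sticker roll that lies on the bench back on the empty spindle of the carousel, lowering it flat onto the round board without dropping it, and let go. Then turn the carousel until the one wide roll (fatter and taller than the others) stands at the front, square behind the pair of upright guide rollers, and finish holding it still there, the fingers still gripping one of the carousel's spindles (not a roll). Leave the other rolls on their spindles and do not shift the other goods on the bench.

Things in the scene. Friction and masses are not known exactly. Their poses are not given: they have to be found in the camera images.
- stand: Fixed steel stand of the carousel: 200 mm foot disc, and a flat 70 mm wide tongue to the front, ending 200 mm from the axis, with a pair of upright guide rollers 178 mm from the axis (together 22 deep, 46 wide, top 81 mm above the bench). Origin: on the carousel's axis at bench level. Its -x axis points to the front, through the guide rollers, roughly towards the robot; z up.
- carousel: Round plywood board, 280 mm across, turns both ways without stop about its vertical axis; friction 0.06 N m. It carries five spindles. Low hub 48 mm across, 13 high. Origin: on the axis at the board's TOP face, 34 mm above the bench; z up. The empty spindle is on its -x axis.
- spindles: The five round upright aluminium spindles, fixed to the round board and turning with it: 95 mm from the axis, 72 degrees apart, the first (empty at the start) on the -x axis; each 16 mm thick and 62 mm high above the board, the top 7 mm tapered to 9 mm. Same origin and axes as the carousel.
- empty_spindle (a point): Centre of the top end of the one spindle without a roll at the start: 62 mm above the round board, 96 mm above the bench. It turns with the carousel; at the start it is roughly at the front.
- loose_roll: The loose sticker roll: white paper roll with round stickers on its outside, 64 mm across, 30 mm high, a 26 mm hole through it along its axis, about 75 g, lying flat on the bench to the robot's right. Origin: centre of its underside; z along the hole.
- wide_roll: The wide sticker roll, 84 mm across and 44 mm high, with the same 26 mm hole, about 200 g, loose on one of the other four spindles (which one varies); the spindle's top 18 mm stands out above it. It may lie up to 5 mm off its spindle's centre. Origin: centre of its underside, on the round board; z up.
- small_roll_a: A round sticker roll like the loose one (64 mm across, 30 mm high, 26 mm hole), standing on one of the other spindles. Origin: centre of its underside. Leave it on its spindle.
- small_roll_b: A round sticker roll like the loose one (64 mm across, 30 mm high, 26 mm hole), standing on one of the other spindles. Origin: centre of its underside. Leave it on its spindle.
- small_roll_c: A round sticker roll like the loose one (64 mm across, 30 mm high, 26 mm hole), standing on one of the other spindles. Origin: centre of its underside. Leave it on its spindle.
- dropper_bottle: Amber dropper bottle, 34 mm thick, 106 mm high, standing near the loose roll. Origin: centre of its underside. Leave alone.
- candle_tin: Candle tin, 66 mm across, 50 mm high, near the loose roll on the side away from the carousel. Origin: centre of its underside. Leave alone.
- balm_jar: Amber balm jar with a black lid, 57 mm across, 44 mm high, left of the carousel. Origin: centre of its underside. Leave alone.
- tall_carton: Dark tall carton 55 x 55 x 135 mm left of the carousel. Origin: centre of its underside. Leave alone.
- flat_carton: Pale flat carton 90 x 130 x 50 mm, far side, right of the carousel. Origin: centre of its underside. Leave alone.

How it is judged:
By the outcome, as a careful person would: the job done as asked, in the order asked, and still so for the second after the job is handed in, while the arm keeps its last pose, push and grip.
It also fails if it takes over 58 s, if anything falls off the work surface, if the arm or the gripper's body presses on something with over 40 N, if the wrist force passes 120 N, or if a joint passes its speed limit or range.

## Working session

There is one attempt and no reset: what is moved stays moved. The work goes in short steps, Python scripts to look and compute and a tool call to move; the robot and the scene stay as the last step left them, time stands still between calls to the robot, and variables do not carry over. Pictures are saved under pics/ and viewed, at most 10 in all, crops included, and the job is handed in when it is done.

Besides the shell and the picture viewer there is one more tool, called after "Emit:" by a JSON object that holds its "op" and its "data", one argument or row to a line. jog_arm: Moves the arm, as the interface text tells. Scaled input: -1 to 1 covers 0.025 m each way for a shift and 4 degrees each way for a turn. Its arguments: {"type":"object","properties":{"dr":{"type":"array","items":{"type":"array","items":{"type":"number"}}},"translation":{"type":"array","items":{"type":"array","items":{"type":"number"}}},"jaw":{"type":"array","items":{"type":"number"}},"squeeze":{"type":"number"}},"required":["dr","translation","jaw"]}

```bash
mkdir -p pics; ls; python3 - <<'E'
from workcell import manip, optics
import cv2, numpy as np
o=manip.get_obs(); print({k:np.round(v,3) for k,v in o.items()})
ims=[]
for n in ["scene","top"]:
    c=optics.camera(n); cv2.imwrite(f"pics/{n}0.png",c["color"][:,:,::-1]); np.savez(f"pics/{n}0.npz",**c)
    print(n,c["mtx"].round(1).tolist(),(-c["R"].T@c["t"]).round(3),c["R"].round(2).tolist())
E
```

```text
pics
{'clock': np.float64(0.0), 'joint_pos': array([-1.192,  0.333, -0.065,  1.461,  0.022,  1.35 , -0.089]), 'joint_velocities': array([ 0.001,  0.   ,  0.   , -0.001,  0.002,  0.001, -0.002]), 'tau': array([ 0.0000e+00, -6.2544e+01,  4.9000e-02, -3.9161e+01,  1.6000e-02,
        1.0000e-02,  0.0000e+00]), 'position': array([0.244, 0.575, 0.231]), 'ee_rot': array([ 0.2  ,  0.98 , -0.001, -0.   ]), 'ft_force': array([ 0.323, -0.231,  0.039]), 'torque': array([-0.088, -0.037, -0.007]), 'grasp_force': np.float64(0.0), 'grip_width': np.float64(1.003)}
scene [[392.6, 0.0, 277.9], [0.0, 392.6, 207.7], [0.0, 0.0, 1.0]] [ 1.069 -0.666  0.72 ] [[0.77, 0.64, -0.0], [0.4, -0.48, -0.78], [-0.5, 0.6, -0.63]]
top [[454.8, 0.0, 292.9], [0.0, 454.8, 210.2], [0.0, 0.0, 1.0]] [ 0.299 -0.058  1.324] [[0.07, -1.0, 0.0], [-0.97, -0.07, -0.22], [0.22, 0.01, -0.98]]
```

View pics/scene0.png

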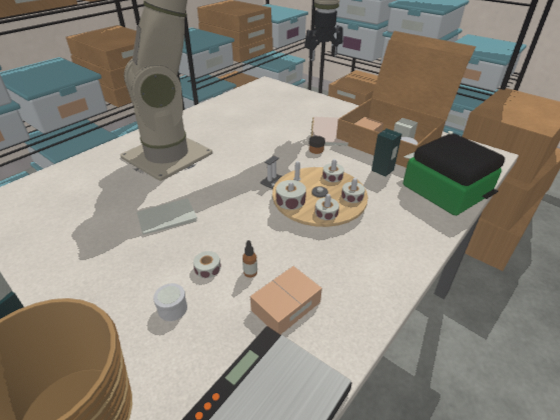

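View pics/top0.png

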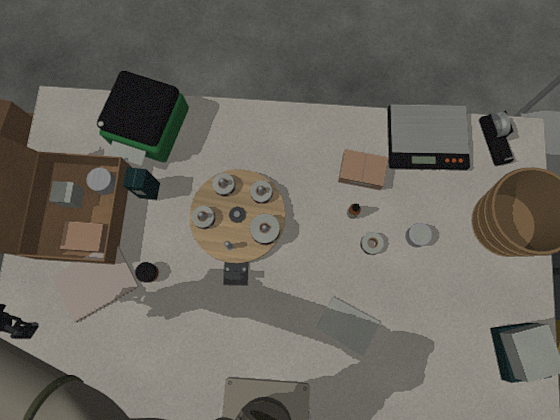

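The scene view has the loose roll at about (207,264), the bottle at (250,260), the wide roll at (291,192) and the empty spindle at (297,170). In the top view the board centre is at (238,214), the guide rollers at (236,270), the empty spindle tip at (229,246), the wide roll at (265,229) and the loose roll at (372,243). Next I'll enlarge the important parts.

```bash
cat > h.py <<'E'
import numpy as np, cv2
def ray(c,uv):
    R,t,K=c["R"],c["t"],c["mtx"]
    d=R.T@np.linalg.solve(K,np.array([uv[0],uv[1],1.0])); return -R.T@t,d/np.linalg.norm(d)
def onplane(c,uv,z):
    o,d=ray(c,uv); return o+d*(z-o[2])/d[2]
def tri(c1,u1,c2,u2):
    A=np.zeros((3,3));b=np.zeros(3);rs=[ray(c1,u1),ray(c2,u2)]
    for o,d in rs:
        P=np.eye(3)-np.outer(d,d);A+=P;b+=P@o
    X=np.linalg.solve(A,b); return X,[round(float(np.linalg.norm(np.cross(X-o,d))),4) for o,d in rs]
def px(c,X):
    p=c["mtx"]@(c["R"]@np.asarray(X,float)+c["t"]); return p[:2]/p[2]
E
python3 - <<'E'
import numpy as np,cv2
t=cv2.imread("pics/top0.png");s=cv2.imread("pics/scene0.png")
def crop(im,x,y,w,h,W,H): return cv2.resize(im[y:y+h,x:x+w],(W,H),interpolation=cv2.INTER_CUBIC)
a=crop(t,185,165,105,125,420,500) ; b=crop(t,350,220,95,50,380,200); d=crop(s,185,250,95,75,380,300)
cv2.imwrite("pics/m1.png",np.hstack([a,np.vstack([b,d])]))
cv2.imwrite("pics/m2.png",crop(s,255,140,120,90,800,600))
E
```

```text
(no output)
```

View pics/m1.png

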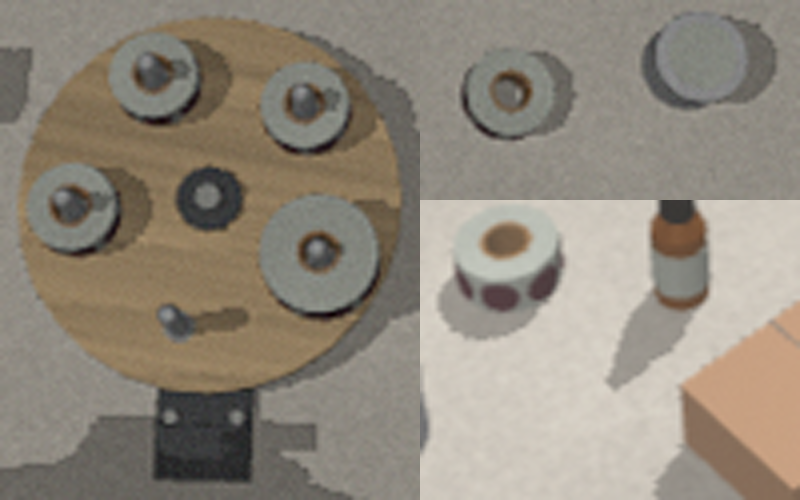

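View pics/m2.png

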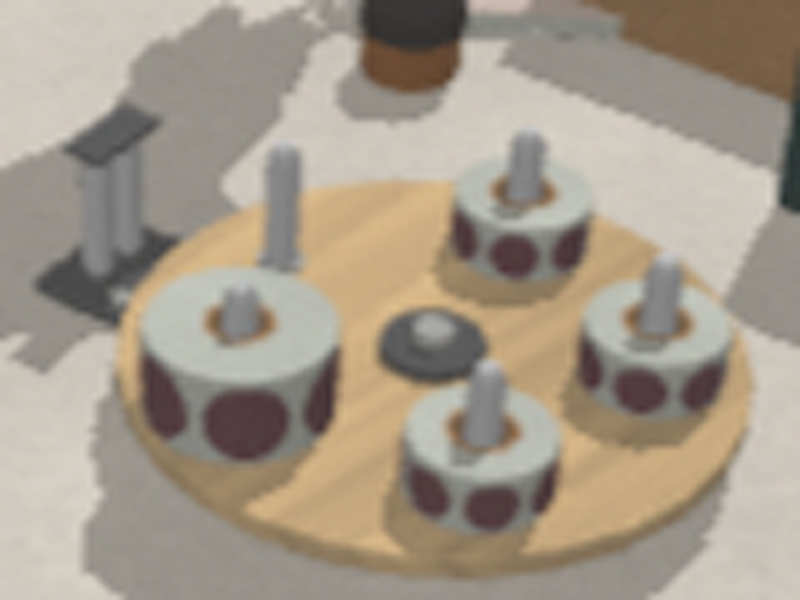

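The montage shows the spindle tops as distinct points. From the two views I read, in m1/m2 pixels: empty tip (167,313)/(284,148), wide-roll spindle (317,247)/(240,291), hub (207,196)/(432,325). The loose roll's top face is near (510,92), and its hole is at (509,91).

```bash
python3 - <<'E'
from h import *
T=np.load("pics/top0.npz");S=np.load("pics/scene0.npz")
m1=lambda x,y:(185+(x+.5)/4-.5,165+(y+.5)/4-.5)
m2=lambda x,y:(255+(x+.5)*.15-.5,140+(y+.5)*.15-.5)
m3=lambda x,y:(350+(x-420+.5)/4-.5,220+(y+.5)/4-.5)
m4=lambda x,y:(185+(x-420+.5)/4-.5,250+(y-200+.5)/4-.5)
P=[]
for n,a,b in [("empty",(168,313),(284,148)),("wide",(317,247),(240,291)),("L",(68,201),(526,135)),("FL",(149,66),(665,260)),("FR",(302,96),(487,365)),("hub",(207,196),(432,325))]:
    X,e=tri(T,m1(*a),S,m2(*b)); P.append(X); print(n,X.round(4),e, "on z.096:",onplane(T,m1(*a),.096)[:2].round(4),onplane(S,m2(*b),.096)[:2].round(4))
X,e=tri(T,m3(510,91),S,m4(505,239)); print("roll hole top",X.round(4),e,onplane(T,m3(510,91),.03).round(4),onplane(S,m4(505,239),.03).round(4))
P=np.array(P)[:5,:2]
A=np.c_[2*P,np.ones(5)]; s=np.linalg.lstsq(A,(P**2).sum(1),rcond=None)[0]; c=s[:2]; print("axis",c,"r",np.sqrt(s[2]+c@c), np.degrees(np.arctan2(*(P-c).T[::-1])).round(1))
# board ellipse from colour
im=T["color"];hsv=cv2.cvtColor(im,cv2.COLOR_RGB2HSV)
m=cv2.inRange(hsv,(8,60,70),(28,255,255)); m[:, :180]=0;m[:,295:]=0;m[:160]=0;m[270:]=0
cnt=max(cv2.findContours(m,0,1)[0],key=cv2.contourArea);h=cv2.convexHull(cnt);E=cv2.fitEllipse(h);print("board",E,onplane(T,E[0],.034).round(4))
# dark tongue corners / dots
for p in [(155,480),(252,480)]: print("tongue",onplane(T,m1(*p),.01).round(4))
for p in [(169,417),(236,417)]: print("dots",onplane(T,m1(*p),.02).round(4),onplane(T,m1(*p),.081).round(4))
print("cap scene",onplane(S,m2(112,135),.081).round(4))
print("bottle base approx",onplane(S,m4(680,295),0).round(3), "tin top",onplane(T,m3(702,57),.05).round(3))
E
```

```text
empty [0.4724 0.135  0.0952] [0.0002, 0.0002] on z.096: [0.4725 0.135 ] [0.473  0.1338]
wide [0.5252 0.0375 0.0938] [0.0003, 0.0003] on z.096: [0.525  0.0375] [0.5269 0.0348]
L [0.5471 0.2134 0.0939] [0.0017, 0.0017] on z.096: [0.5454 0.2118] [0.5497 0.2122]
FL [0.6476 0.1673 0.0944] [0.0017, 0.0017] on z.096: [0.6458 0.1659] [0.6496 0.1669]
FR [0.6326 0.0578 0.095 ] [0.0013, 0.0013] on z.096: [0.6314 0.0569] [0.634  0.0579]
hub [0.5654 0.123  0.0477] [0.0003, 0.0003] on z.096: [0.5555 0.1163] [0.6015 0.0661]
roll hole top [ 0.5117 -0.2714  0.0305] [0.0002, 0.0002] [ 0.5119 -0.2714  0.03  ] [ 0.5112 -0.2713  0.03  ]
axis [0.56521656 0.1220816 ] r 0.09350286660904958 [ 172.1 -115.3  101.2   28.8  -43.6]
board ((237.0183868408203, 215.87408447265625), (93.0826644897461, 96.3897933959961), 62.62841796875) [0.5619 0.1226 0.034 ]
tongue [0.3642 0.1456 0.01  ]
tongue [0.3689 0.0765 0.01  ]
dots [0.4087 0.1387 0.02  ] [0.4035 0.1295 0.081 ]
dots [0.4119 0.0909 0.02  ] [0.4066 0.084  0.081 ]
cap scene [0.3911 0.1111 0.081 ]
bottle base approx [ 0.603 -0.217  0.   ] tin top [ 0.542 -0.403  0.05 ]
```

```bash
cat >> h.py <<'E'
from scipy.spatial.transform import Rotation as Ro
def plan(target,yaw_deg=None,o=None):
    """units still to go; yaw = world angle of tool y (mod 180); straightens tool to vertical"""
    from workcell import manip
    o=o or manip.get_obs(); R=Ro.from_quat(o["ee_rot"])
    yy=R.as_matrix()[:,1]; cur=np.degrees(np.arctan2(yy[1],yy[0]))
    yaw=cur if yaw_deg is None else yaw_deg
    a=np.radians(yaw); y=np.array([np.cos(a),np.sin(a),0]);z=np.array([0,0,-1.]);G=np.c_[np.cross(y,z),y,z]
    rv=(R.inv()*Ro.from_matrix(G)).as_rotvec(degrees=True)/4
    d=np.array(target)-o["position"]
    print("t",round(float(o["clock"]),2),"pos",o["position"].round(4),"yaw",round(cur,2),"turn units",rv.round(2),"shift now",(R.inv().apply(d)/.025).round(2),"shift after turn",(G.T@d/.025).round(2))
E
python3 -c "
from h import *
plan([.44,.2,.22],83)
print((83,))
import numpy as np
o=dict(clock=0,ee_rot=Ro.from_matrix(np.array([[-.99255,.12187,0],[.12187,.99255,0],[0,0,-1]])).as_quat(),position=np.array([.44,.2,.22]));plan([.511,-.271,.16],83,o)"
```

```text
t 0.1 pos [0.2443 0.5749 0.2306] yaw 66.98 turn units [-0.02 -0.   -4.01] shift now [-13.07 -10.74   0.44] shift after turn [ -9.6  -13.93   0.42]
(83,)
t 0.0 pos [0.44 0.2  0.22] yaw 83.0 turn units [ 0.  0. -0.] shift now [ -5.11 -18.35   2.4 ] shift after turn [ -5.11 -18.35   2.4 ]
```

Emit:
{"op": "jog_arm", "data": {
  "dr": [
    [0, 0, -1],
    [0, 0, -1],
    [0, 0, -1],
    [0, 0, -1],
    [0, 0, 0],
    [0, 0, 0],
    [0, 0, 0],
    [0, 0, 0],
    [0, 0, 0],
    [0, 0, 0]
  ],
  "translation": [
    [-0.6, 0, 0],
    [-0.6, 0, 0],
    [-0.6, 0, 0],
    [-0.6, 0, 0],
    [-0.8, -0.9, 0],
    [-0.9, -1, 0],
    [-0.9, -1, 0],
    [-0.9, -1, 0],
    [-0.9, -1, 0],
    [-0.9, -1, 0]
  ],
  "jaw": [1, 1, 1, 1, 1, 1, 1, 1, 1, 1]
}}

```text
clock: 1.1
position: [0.4156, 0.3938, 0.231]
ee_rot: [0.061, 0.998, -0.0, -0.0]
ft_force: [-0.1, -0.0, -0.2]
grip_width: 1.001
grasp_force: 0.0
```

Emit:
{"op": "jog_arm", "data": {
  "dr": [
    [0, 0, 0],
    [0, 0, 0],
    [0, 0, 0],
    [0, 0, 0],
    [0, 0, 0],
    [0, 0, 0],
    [0, 0, 0],
    [0, 0, 0],
    [0, 0, 0],
    [0, 0, 0]
  ],
  "translation": [
    [-0.9, -1, 0],
    [-0.5, -1, 0],
    [-0.5, -1, 0],
    [-0.3, -1, 0],
    [-0.3, -1, 0],
    [-0.3, -1, 0],
    [-0.3, -1, 0],
    [-0.3, -1, 0],
    [-0.3, -1, 0],
    [-0.3, -1, 0]
  ],
  "jaw": [1, 1, 1, 1, 1, 1, 1, 1, 1, 1]
}}

```text
clock: 2.1
position: [0.4836, 0.1337, 0.231]
ee_rot: [0.061, 0.998, -0.0, -0.0]
ft_force: [0.0, -0.2, 0.1]
grip_width: 1.003
grasp_force: 0.0
```

```bash
python3 -c "
from h import *
plan([.5115,-.2714,.16],83)"
```

```text
t 2.1 pos [0.4836 0.1337 0.231 ] yaw 82.98 turn units [-0.   -0.01 -0.  ] shift now [ -3.09 -15.94   2.84] shift after turn [ -3.08 -15.95   2.84]
```

```bash
python3 -c "
from workcell import optics
import cv2,numpy as np
c=optics.camera('wrist');cv2.imwrite('pics/w1.png',c['color'][:,:,::-1]);np.savez('pics/w1.npz',**c)"
```

```text
(no output)
```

View pics/w1.png

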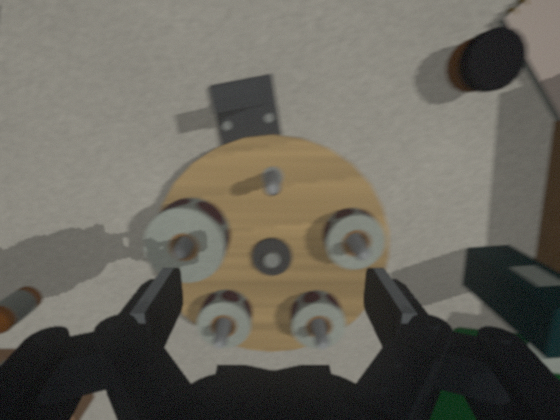

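Emit:
{"op": "jog_arm", "data": {
  "dr": [
    [0, 0, 0],
    [0, 0, 0],
    [0, 0, 0],
    [0, 0, 0],
    [0, 0, 0],
    [0, 0, 0],
    [0, 0, 0],
    [0, 0, 0],
    [0, 0, 0],
    [0, 0, 0]
  ],
  "translation": [
    [-0.2, -1, 0],
    [-0.2, -1, 0],
    [-0.2, -1, 0],
    [-0.2, -1, 0],
    [-0.2, -1, 0],
    [-0.2, -1, 0],
    [-0.2, -1, 0],
    [-0.2, -1, 0],
    [-0.2, -1, 0],
    [-0.2, -1, 0]
  ],
  "jaw": [1, 1, 1, 1, 1, 1, 1, 1, 1, 1]
}}

```text
clock: 3.15
position: [0.5027, -0.1203, 0.2311]
ee_rot: [0.061, 0.998, 0.0, -0.0]
ft_force: [0.2, 0.1, 0.2]
grip_width: 1.001
grasp_force: 0.0
```

Emit:
{"op": "jog_arm", "data": {
  "dr": [
    [0, 0, 0],
    [0, 0, 0],
    [0, 0, 0],
    [0, 0, 0],
    [0, 0, 0],
    [0, 0, 0],
    [0, 0, 0]
  ],
  "translation": [
    [-0.2, -1, 0.3],
    [-0.2, -1, 0.5],
    [-0.2, -1, 0.5],
    [-0.2, -1, 0.5],
    [-0.2, -1, 0.5],
    [-0.08, -0.95, 0.5],
    [0, 0, 0]
  ],
  "jaw": [1, 1, 1, 1, 1, 1, 1]
}}

```text
clock: 3.85
position: [0.5094, -0.2734, 0.1593]
ee_rot: [0.063, 0.998, -0.001, -0.002]
ft_force: [-0.8, -0.0, 1.3]
grip_width: 0.997
grasp_force: 0.0
```

```bash
python3 -c "
from h import *
from workcell import optics
plan([.5115,-.2714,.16],83)
c=optics.camera('wrist');cv2.imwrite('pics/w2.png',c['color'][:,:,::-1]);np.savez('pics/w2.npz',**c)"
```

```text
t 3.85 pos [ 0.5094 -0.2734  0.1593] yaw 82.72 turn units [-0.02 -0.05 -0.07] shift now [-0.07  0.09 -0.03] shift after turn [-0.08  0.09 -0.03]
```

View pics/w2.png

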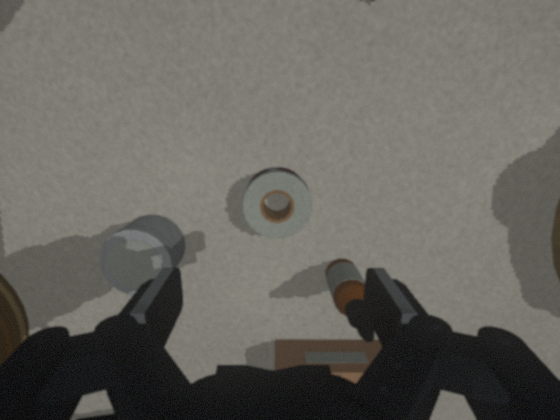

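w1 shows the guide plate's two dots at (227,126) and (268,118), the empty tip at (273,177), the wide roll at (187,240) and the hub at (271,258). w2 shows the loose roll ring at (277,204), with its hole at (277,206), the bottle base near (340,268) and the tin at (145,255).

```bash
python3 - <<'E'
from h import *
T=np.load("pics/top0.npz");S=np.load("pics/scene0.npz");W1=np.load("pics/w1.npz");W2=np.load("pics/w2.npz")
m1=lambda x,y:(185+(x+.5)/4-.5,165+(y+.5)/4-.5)
m3=lambda x,y:(350+(x-420+.5)/4-.5,220+(y+.5)/4-.5)
hsv=cv2.cvtColor(W2["color"],cv2.COLOR_RGB2HSV)
g=W2["color"].astype(int); roi=np.s_[155:250,235:325]
m=((hsv[...,1]<45)&(hsv[...,2]>0)).astype(np.uint8)
print(hsv[204,250],hsv[204,300],hsv[120,277],hsv[186,277])
v=(g[...,2]-g[...,0]) # blue-red: paper is cooler than the bench
mm=np.zeros(v.shape,np.uint8); mm[roi]=((v[roi]>-8)&(hsv[...,2][roi]>90))*255
mm=cv2.morphologyEx(mm,cv2.MORPH_OPEN,np.ones((3,3)))
c=max(cv2.findContours(mm,0,1)[0],key=cv2.contourArea);E=cv2.fitEllipse(cv2.convexHull(c));print("ring",E,onplane(W2,E[0],.03).round(4))
X,e=tri(W2,E[0],T,m3(510,91));print("roll top",X.round(4),e)
print("bottle base",onplane(W2,(340,268),0).round(3),"tin base",onplane(W2,(152,243),0).round(3))
for n,u,z,ref in [("empty",(273,178),.096,(168,313)),("hub",(271,259),.047,(207,196)),("wide",(182,250),.096,(317,247)),("L",(360,246),.096,(68,201))]:
    X,e=tri(W1,u,T,m1(*ref));print(n,onplane(W1,u,z).round(4),X.round(4),e)
for u in [(227,126),(268,118)]: print("dot",onplane(W1,u,.014).round(4),onplane(W1,u,.085).round(4))
for a,b in [((227,126),(169,417)),((268,118),(236,417)),((227,126),(236,417)),((268,118),(169,417))]: print(tri(W1,a,T,m1(*b)))
for u in [(209,87),(271,75)]: print("tongue end",onplane(W1,u,.01).round(4))
E
```

```text
[ 40  13 121] [ 39  15 121] [ 23  18 130] [ 47  15 121]
ring ((276.2538146972656, 204.85617065429688), (67.36042022705078, 71.51473236083984), 82.27960205078125) [ 0.5105 -0.2697  0.03  ]
roll top [ 0.5107 -0.2703  0.0324] [0.001, 0.001]
bottle base [ 0.597 -0.212  0.   ] tin base [ 0.544 -0.404  0.   ]
empty [0.4615 0.1373 0.096 ] [0.4717 0.138  0.068 ] [0.0048, 0.0048]
hub [0.564  0.1225 0.047 ] [0.5658 0.123  0.0445] [0.0008, 0.0008]
wide [0.5207 0.0417 0.096 ] [0.5262 0.038  0.0849] [0.001, 0.001]
L [0.5373 0.2123 0.096 ] [0.5514 0.2191 0.0657] [0.0007, 0.0007]
dot [0.4133 0.0919 0.014 ] [0.4123 0.1021 0.085 ]
dot [0.4103 0.138  0.014 ] [0.4099 0.1392 0.085 ]
(array([0.40384674, 0.11535002, 0.16382005]), [0.0075, 0.0075])
(array([ 0.42299394,  0.12703493, -0.23617023]), [0.0132, 0.0132])
(array([0.41294123, 0.09171223, 0.0123166 ]), [0.0003, 0.0003])
(array([0.40952726, 0.13847883, 0.01885103]), [0.0009, 0.0009])
tongue end [0.3708 0.0786 0.01  ]
tongue end [0.367  0.1467 0.01  ]
```

Emit:
{"op": "jog_arm", "data": {
  "dr": [
    [0, 0, -0.05],
    [0, 0, 0],
    [0, 0, 0],
    [0, 0, 0],
    [0, 0, 0],
    [0, 0, 0],
    [0, 0, 0]
  ],
  "translation": [
    [-0.05, 0.1, 0.5],
    [0, 0, 0.9],
    [0, 0, 0.9],
    [0, 0, 0.9],
    [0, 0, 0.9],
    [0, 0, 0.3],
    [0, 0, 0]
  ],
  "jaw": [1, 1, 1, 1, 1, 1, 1]
}}

```text
clock: 4.6
position: [0.5128, -0.2666, 0.0504]
ee_rot: [0.059, 0.998, 0.0, -0.001]
ft_force: [0.7, -0.2, -0.4]
grip_width: 0.998
grasp_force: 0.0
```

```bash
python3 -c "
from h import *
plan([.511,-.271,.004],83)"
```

```text
t 4.6 pos [ 0.5128 -0.2666  0.0504] yaw 83.26 turn units [ 0.01 -0.02  0.07] shift now [ 0.05 -0.18  1.85] shift after turn [ 0.05 -0.18  1.85]
```

Emit:
{"op": "jog_arm", "data": {
  "dr": [
    [0, 0, 0],
    [0, 0, 0],
    [0, 0, 0],
    [0, 0, 0],
    [0, 0, 0],
    [0, 0, 0]
  ],
  "translation": [
    [0.05, -0.18, 0.5],
    [0, 0, 0.5],
    [0, 0, 0.4],
    [0, 0, 0.25],
    [0, 0, 0.15],
    [0, 0, 0]
  ],
  "jaw": [1, 1, 1, 1, 1, 1]
}}

```text
clock: 5.2
position: [0.511, -0.2722, 0.0058]
ee_rot: [0.059, 0.998, 0.0, -0.0]
ft_force: [0.1, 0.2, 0.3]
grip_width: 1.005
grasp_force: 0.0
```

```bash
python3 -c "
from h import *
plan([.511,-.271,.004],83)"
```

```text
t 5.2 pos [ 0.511  -0.2722  0.0058] yaw 83.18 turn units [ 0.   -0.01  0.04] shift now [0.01 0.05 0.07] shift after turn [0.01 0.05 0.07]
```

Emit:
{"op": "jog_arm", "data": {
  "dr": [
    [0, 0, 0],
    [0, 0, 0],
    [0, 0, 0],
    [0, 0, 0],
    [0, 0, 0],
    [0, 0, 0],
    [0, 0, 0],
    [0, 0, 0]
  ],
  "translation": [
    [0, 0, 0.1],
    [0, 0, 0],
    [0, 0, 0],
    [0, 0, 0],
    [0, 0, 0],
    [0, 0, 0],
    [0, 0, 0],
    [0, 0, 0]
  ],
  "jaw": [0.85, 0.75, 0.65, 0.6, 0.6, 0.6, 0.6, 0.6],
  "squeeze": 35
}}

```text
clock: 6.0
position: [0.5115, -0.2724, 0.0043]
ee_rot: [0.06, 0.998, 0.0, 0.0]
ft_force: [-1.5, 0.4, 6.3]
grip_width: 0.74
grasp_force: 38.5
```

```bash
python3 -c "
from h import *
from workcell import optics
c=optics.camera('wrist');cv2.imwrite('pics/w3.png',c['color'][:,:,::-1])
s=optics.camera('scene')['color'][225:300,170:270,::-1]
cv2.imwrite('pics/w3.png',np.hstack([c['color'][:,:,::-1][:420:1,140:540],cv2.resize(s,(400,300)) if 0 else cv2.copyMakeBorder(cv2.resize(s,(400,300)),0,120,0,0,0)]))
plan([.511,-.271,.004],83)"
```

```text
t 6.1 pos [ 0.5115 -0.2724  0.0043] yaw 83.18 turn units [0.   0.01 0.04] shift now [0.03 0.05 0.01] shift after turn [0.03 0.05 0.01]
```

View pics/w3.png

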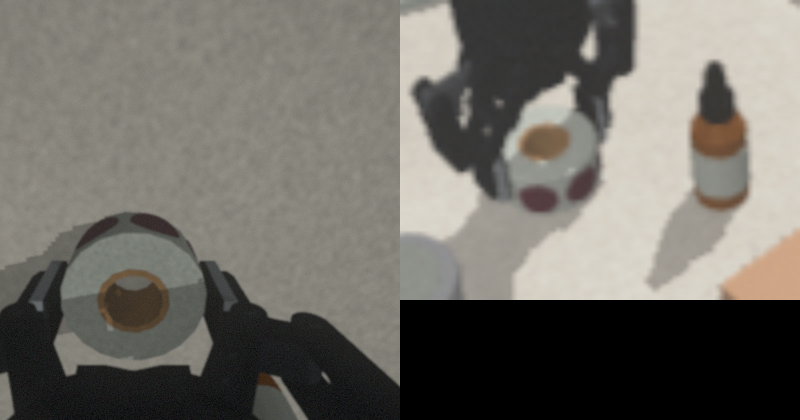

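The roll is held between the pads (opening 0.74, about 63 mm) and the bottle hasn't moved. I'll lift it and carry it over.

Emit:
{"op": "jog_arm", "data": {
  "dr": [
    [0, 0, 0],
    [0, 0, 0],
    [0, 0, 0],
    [0, 0, 0],
    [0, 0, 0],
    [0, 0, 0],
    [0, 0, 0],
    [0, 0, 0],
    [0, 0, 0],
    [0, 0, 0]
  ],
  "translation": [
    [0, 0, -0.3],
    [0, 0, -0.6],
    [0, 0, -0.9],
    [0, 0, -0.9],
    [0, 0, -0.9],
    [0, 0.4, -0.9],
    [0, 0.8, -0.9],
    [0, 1, -0.4],
    [0, 1, 0],
    [0, 1, 0]
  ],
  "jaw": [0.6, 0.6, 0.6, 0.6, 0.6, 0.6, 0.6, 0.6, 0.6, 0.6]
}}

```text
clock: 7.1
position: [0.524, -0.1674, 0.1505]
ee_rot: [0.06, 0.998, 0.0, 0.001]
ft_force: [0.7, 0.3, -0.9]
grip_width: 0.743
grasp_force: 38.6
```

```bash
python3 -c "
from h import *
plan([.4715,.1347,.15],83)"
```

```text
t 7.1 pos [ 0.524  -0.1674  0.1505] yaw 83.15 turn units [0.   0.03 0.04] shift now [3.530e+00 1.175e+01 1.000e-02] shift after turn [ 3.56 11.74  0.02]
```

Emit:
{"op": "jog_arm", "data": {
  "dr": [
    [0, 0, 0],
    [0, 0, 0],
    [0, 0, 0],
    [0, 0, 0],
    [0, 0, 0],
    [0, 0, 0],
    [0, 0, 0],
    [0, 0, 0],
    [0, 0, 0],
    [0, 0, 0]
  ],
  "translation": [
    [0.3, 1, 0],
    [0.3, 1, 0],
    [0.3, 1, 0],
    [0.3, 1, 0],
    [0.3, 1, 0],
    [0.3, 1, 0],
    [0.3, 1, 0],
    [0.3, 1, 0],
    [0.3, 1, 0],
    [0.3, 1, 0]
  ],
  "jaw": [0.6, 0.6, 0.6, 0.6, 0.6, 0.6, 0.6, 0.6, 0.6, 0.6]
}}

```text
clock: 8.1
position: [0.4789, 0.0898, 0.15]
ee_rot: [0.06, 0.998, 0.0, 0.001]
ft_force: [0.3, 0.1, -0.8]
grip_width: 0.738
grasp_force: 38.6
```

Emit:
{"op": "jog_arm", "data": {
  "dr": [
    [0, 0, 0],
    [0, 0, 0],
    [0, 0, 0],
    [0, 0, 0],
    [0, 0, 0],
    [0, 0, 0]
  ],
  "translation": [
    [0.3, 0.9, 0],
    [0.26, 0.6, 0],
    [0, 0.25, 0],
    [0, 0, 0],
    [0, 0, 0],
    [0, 0, 0]
  ],
  "jaw": [0.6, 0.6, 0.6, 0.6, 0.6, 0.6]
}}

```text
clock: 8.7
position: [0.4706, 0.133, 0.149]
ee_rot: [0.06, 0.998, -0.0, 0.0]
ft_force: [0.5, -0.2, -0.9]
grip_width: 0.738
grasp_force: 38.6
```

```bash
python3 -c "
from h import *
from workcell import optics
plan([.4715,.1347,.15],83)
ims=[]
for n in ['wrist','scene','top']:
    c=optics.camera(n);np.savez('pics/p_'+n,**c);ims.append(c['color'][:,:,::-1])
a=ims[0][170:420,200:480] ; b=ims[1][120:220,250:375]; d=ims[2][190:280,190:300]
r=np.hstack([cv2.resize(b,(400,320),interpolation=2),cv2.resize(d,(391,320),interpolation=2)])
a2=cv2.copyMakeBorder(a,0,0,0,791-280,0)
cv2.imwrite('pics/m5.png',np.vstack([r,a2]))"
```

```text
t 8.7 pos [0.4706 0.133  0.149 ] yaw 83.08 turn units [-0.    0.    0.02] shift now [-0.03  0.07 -0.04] shift after turn [-0.03  0.07 -0.04]
```

View pics/m5.png

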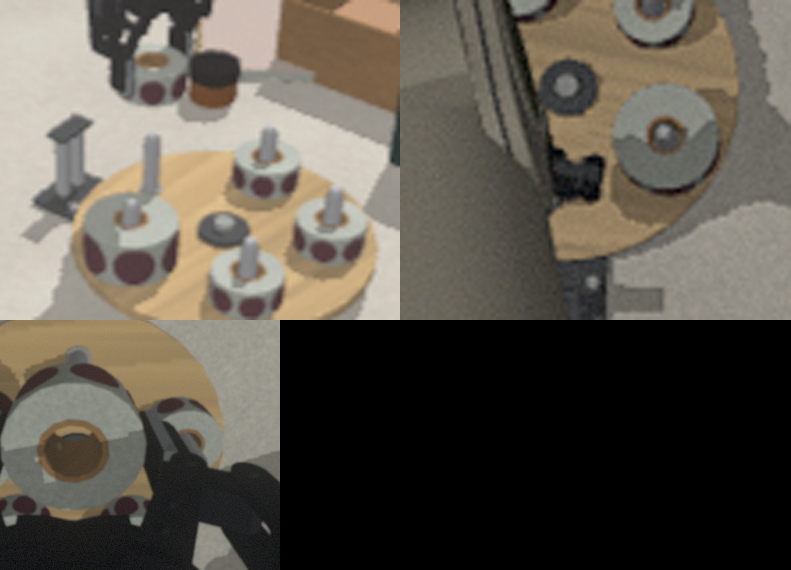

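The held roll looks level and sits above the empty spindle. In the scene crop its hole is at (152,61) and the tip at (151,139), and in the wrist crop the hole is at (74,450). I'll compare these positions by casting rays.

```bash
python3 -c "
from h import *
S=np.load('pics/p_scene.npz');W=np.load('pics/p_wrist.npz')
f=lambda x,y:(250+(x+.5)/3.2-.5,120+(y+.5)/3.2-.5)
z=.1747
print('hole',onplane(S,f(152,61),z),onplane(W,(273.5,300),z),tri(S,f(152,61),W,(273.5,300)))
print('tip',onplane(S,f(151,139),.096))
plan([.472,.1345,.105],83)"
```

```text
hole [0.47307425 0.1298171  0.1747    ] [0.46972153 0.13427834 0.1747    ] (array([0.47073129, 0.13375051, 0.17244273]), [0.0005, 0.0005])
tip [0.47675021 0.12740803 0.096     ]
t 8.85 pos [0.4704 0.1335 0.1488] yaw 83.12 turn units [-0.    0.    0.03] shift now [-0.06  0.05  1.75] shift after turn [-0.06  0.05  1.75]
```

Emit:
{"op": "jog_arm", "data": {
  "dr": [
    [0, 0, 0],
    [0, 0, 0],
    [0, 0, 0],
    [0, 0, 0],
    [0, 0, 0],
    [0, 0, 0],
    [0, 0, 0],
    [0, 0, 0]
  ],
  "translation": [
    [-0.06, 0.05, 0.3],
    [0, 0, 0.6],
    [0, 0, 0.6],
    [0, 0, 0.4],
    [0, 0, 0.3],
    [0, 0, 0.2],
    [0, 0, 0.15],
    [0, 0, 0]
  ],
  "jaw": [0.6, 0.6, 0.6, 0.6, 0.6, 0.6, 0.6, 0.6]
}}

```text
clock: 9.65
position: [0.4718, 0.1352, 0.0848]
ee_rot: [0.06, 0.998, -0.0, -0.0]
ft_force: [0.2, -0.4, -0.4]
grip_width: 0.744
grasp_force: 38.6
```

```bash
python3 -c "
from h import *
from workcell import optics,manip
plan([.472,.1345,.0395],83)
o=manip.get_obs();print(o['ft_force'].round(2),o['torque'].round(2))
for n in ['wrist','scene']:
    c=optics.camera(n);np.savez('pics/q_'+n,**c)
    if n=='wrist': a=cv2.resize(c['color'][170:420,130:410,::-1],(448,400),interpolation=2)
    else: b=cv2.resize(c['color'][120:220,250:338,::-1],(352,400),interpolation=2)
cv2.imwrite('pics/m6.png',np.hstack([a,b]))"
```

```text
t 9.65 pos [0.4718 0.1352 0.0848] yaw 83.18 turn units [-0.   -0.    0.04] shift now [-0.01 -0.03  1.81] shift after turn [-0.01 -0.03  1.81]
[ 0.17 -0.39 -0.42] [ 0.   -0.01 -0.03]
```

View pics/m6.png

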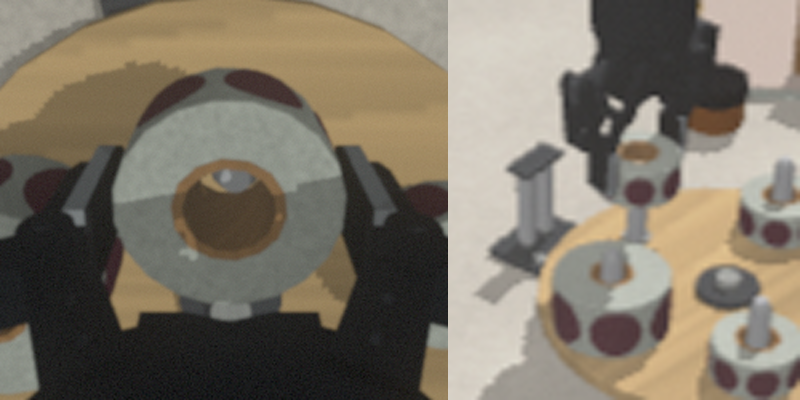

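The spindle tip shows inside the hole at (230,180) and there's no contact force, so the roll is on the spindle. Next I'll lower it slowly to the board.

Emit:
{"op": "jog_arm", "data": {
  "dr": [
    [0, 0, 0],
    [0, 0, 0],
    [0, 0, 0],
    [0, 0, 0]
  ],
  "translation": [
    [0, 0, 0.3],
    [0, 0, 0.4],
    [0, 0, 0.3],
    [0, 0, 0]
  ],
  "jaw": [0.6, 0.6, 0.6, 0.6]
}}

```text
clock: 10.15
position: [0.4709, 0.1348, 0.0586]
ee_rot: [0.06, 0.998, -0.001, -0.001]
ft_force: [-0.3, -0.3, -0.1]
grip_width: 0.738
grasp_force: 38.6
```

```bash
python3 -c "
from h import *
W=np.load('pics/q_wrist.npz')
print('tip',onplane(W,(273.8,283),.096),'hole',onplane(W,(130+228/1.6,170+209/1.6),.1105))
plan([.472,.1345,.0395],83)"
```

```text
tip [0.4712788  0.13661289 0.096     ] hole [0.47129426 0.13601547 0.1105    ]
t 10.15 pos [0.4709 0.1348 0.0586] yaw 83.18 turn units [-0.02 -0.03  0.04] shift now [-0.05 -0.01  0.76] shift after turn [-0.04 -0.01  0.76]
```

Tip and hole agree to under 1 mm.

Emit:
{"op": "jog_arm", "data": {
  "dr": [
    [0, 0, 0],
    [0, 0, 0],
    [0, 0, 0],
    [0, 0, 0],
    [0, 0, 0],
    [0, 0, 0]
  ],
  "translation": [
    [0, 0, 0.3],
    [0, 0, 0.25],
    [0, 0, 0.1],
    [0, 0, 0.08],
    [0, 0, 0.04],
    [0, 0, 0]
  ],
  "jaw": [0.6, 0.6, 0.6, 0.6, 0.6, 0.6]
}}

```text
clock: 10.75
position: [0.4719, 0.1352, 0.0408]
ee_rot: [0.06, 0.998, 0.0, 0.0]
ft_force: [-0.5, 0.1, 0.3]
grip_width: 0.742
grasp_force: 38.6
```

Emit:
{"op": "jog_arm", "data": {
  "dr": [
    [0, 0, 0],
    [0, 0, 0],
    [0, 0, 0],
    [0, 0, 0]
  ],
  "translation": [
    [0, 0, 0.04],
    [0, 0, 0.04],
    [0, 0, 0.02],
    [0, 0, 0]
  ],
  "jaw": [0.6, 0.6, 0.6, 0.6]
}}

```text
clock: 11.15
position: [0.4719, 0.1352, 0.0383]
ee_rot: [0.06, 0.998, 0.0, 0.0]
ft_force: [-0.2, 0.5, -0.4]
grip_width: 0.741
grasp_force: 38.6
```

Emit:
{"op": "jog_arm", "data": {
  "dr": [
    [0, 0, 0],
    [0, 0, 0]
  ],
  "translation": [
    [0, 0, 0.04],
    [0, 0, 0]
  ],
  "jaw": [0.6, 0.6]
}}

```text
clock: 11.35
position: [0.472, 0.1354, 0.0381]
ee_rot: [0.06, 0.998, 0.0, -0.0]
ft_force: [-5.0, 0.3, 12.4]
grip_width: 0.742
grasp_force: 39.7
```

Emit:
{"op": "jog_arm", "data": {
  "dr": [
    [0, 0, 0],
    [0, 0, 0]
  ],
  "translation": [
    [0, 0, 0.04],
    [0, 0, 0]
  ],
  "jaw": [0.6, 0.6]
}}

```text
clock: 11.55
position: [0.472, 0.1356, 0.038]
ee_rot: [0.06, 0.998, 0.001, -0.0]
ft_force: [-10.3, -2.6, 25.0]
grip_width: 0.747
grasp_force: 41.1
```

The roll is on the board. I'll ease off the push and let go.

Emit:
{"op": "jog_arm", "data": {
  "dr": [
    [0, 0, 0],
    [0, 0, 0],
    [0, 0, 0],
    [0, 0, 0],
    [0, 0, 0],
    [0, 0, 0]
  ],
  "translation": [
    [0, 0, -0.06],
    [0, 0, 0],
    [0, 0, 0],
    [0, 0, 0],
    [0, 0, 0],
    [0, 0, 0]
  ],
  "jaw": [0.7, 0.76, 0.82, 0.88, 0.9, 0.9]
}}

```text
clock: 12.15
position: [0.4718, 0.1352, 0.0377]
ee_rot: [0.059, 0.998, -0.0, -0.0]
ft_force: [0.3, -0.1, 0.5]
grip_width: 0.902
grasp_force: 0.0
```

Emit:
{"op": "jog_arm", "data": {
  "dr": [
    [0, 0, 0],
    [0, 0, 0],
    [0, 0, 0],
    [0, 0, 0],
    [0, 0, 0],
    [0, 0, 0]
  ],
  "translation": [
    [0, 0, -0.3],
    [0, 0, -0.6],
    [0, 0, -0.9],
    [0, 0, -0.9],
    [0, 0, -0.5],
    [0, 0, 0]
  ],
  "jaw": [0.9, 0.9, 0.9, 0.9, 0.9, 0.9]
}}

```text
clock: 12.75
position: [0.4729, 0.1356, 0.1196]
ee_rot: [0.06, 0.998, 0.001, 0.001]
ft_force: [0.9, 0.3, -0.9]
grip_width: 0.9
grasp_force: 0.0
```

```bash
python3 -c "
from h import *
from workcell import optics,manip
plan([.4715,.1355,.076],83)
for n in ['wrist','scene']:
    c=optics.camera(n);np.savez('pics/r_'+n,**c)
    if n=='wrist': a=cv2.resize(c['color'][100:420,130:420,::-1],(362,400),interpolation=2)
    else: b=cv2.resize(c['color'][130:230,250:360,::-1],(438,400),interpolation=2)
cv2.imwrite('pics/m7.png',np.hstack([a,b]))"
```

```text
t 12.75 pos [0.4729 0.1356 0.1196] yaw 83.18 turn units [0.03 0.04 0.04] shift now [ 0.06 -0.02  1.74] shift after turn [ 0.05 -0.01  1.74]
```

View pics/m7.png

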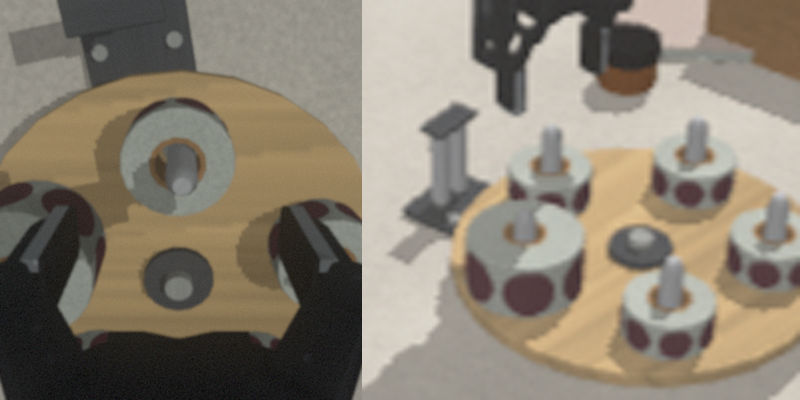

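The loose roll now sits flat on its spindle, whose tip is at (181,185) in the wrist crop, and the fingers are clear. Before turning, I'll refine the spindle position, the wide roll's centre and the clearance to the carton.

```bash
python3 -c "
from h import *
W=np.load('pics/r_wrist.npz');T=np.load('pics/top0.npz');S=np.load('pics/r_scene.npz')
m1=lambda x,y:(185+(x+.5)/4-.5,165+(y+.5)/4-.5)
A=np.array([.5655,.1225])
f=lambda x,y:(130+x/1.25,100+y/1.25)
ang=lambda p:(round(float(np.degrees(np.arctan2(*(p[:2]-A)[::-1]))%360),2),round(float(np.hypot(*(p[:2]-A))),4))
tip=onplane(W,f(181,186),.096);hub=onplane(W,f(178,289),.047)
print('tip',tip,ang(tip),'hub',hub)
w=onplane(T,m1(319,254),.078);print('wide roll top centre',w,ang(w))
g=lambda x,y:(250+x/3.98,130+y/4)
w=onplane(S,g(526,243) if 0 else (250+(526-362)/3.98,130+236/4),.078);print('scene wide',w,ang(w))
b=[onplane(W,f(*p),.014) for p in [(100,53),(175,40)]];print('bolts',b,ang((b[0]+b[1])/2))
print('carton top',onplane(T,(143,181),.135))
plan([tip[0],tip[1],.068],83)"
```

```text
tip [0.47046274 0.13800724 0.096     ] (170.73, 0.0963) hub [0.56475118 0.12542442 0.047     ]
wide roll top centre [0.52346319 0.03712868 0.078     ] (243.78, 0.0952)
scene wide [0.52986845 0.03436646 0.078     ] (247.99, 0.0951)
bolts [array([0.4119619 , 0.09491738, 0.014     ]), array([0.40967542, 0.14201672, 0.014     ])] (181.49, 0.1547)
carton top [0.62036572 0.37294234 0.135     ]
t 12.85 pos [0.4716 0.1352 0.1174] yaw 83.18 turn units [ 0.   -0.    0.05] shift now [0.06 0.11 1.97] shift after turn [0.06 0.11 1.97]
```

Emit:
{"op": "jog_arm", "data": {
  "dr": [
    [0, 0, 0.05],
    [0, 0, 0],
    [0, 0, 0],
    [0, 0, 0],
    [0, 0, 0],
    [0, 0, 0],
    [0, 0, 0],
    [0, 0, 0],
    [0, 0, 0]
  ],
  "translation": [
    [0, 0, 0],
    [0, 0, 0],
    [0, 0, 0],
    [0, 0, 0.4],
    [0, 0, 0.5],
    [0, 0, 0.5],
    [0, 0, 0.4],
    [0, 0, 0.17],
    [0, 0, 0]
  ],
  "jaw": [0.7, 0.5, 0.4, 0.4, 0.4, 0.4, 0.4, 0.4, 0.4]
}}

```text
clock: 13.75
position: [0.4714, 0.135, 0.0677]
ee_rot: [0.061, 0.998, -0.0, -0.001]
ft_force: [-0.8, 1.0, -0.7]
grip_width: 0.4
grasp_force: 0.0
```

Emit:
{"op": "jog_arm", "data": {
  "dr": [
    [0, 0, 0],
    [0, 0, 0],
    [0, 0, 0],
    [0, 0, 0],
    [0, 0, 0],
    [0, 0, 0],
    [0, 0, 0]
  ],
  "translation": [
    [0, 0, 0],
    [0, 0, 0],
    [0, 0, 0],
    [0, 0, 0],
    [0, 0, 0],
    [0, 0, 0],
    [0, 0, 0]
  ],
  "jaw": [0.3, 0.2, 0.1, 0.05, 0.05, 0.05, 0.05],
  "squeeze": 40
}}

```text
clock: 14.45
position: [0.4722, 0.1354, 0.0692]
ee_rot: [0.061, 0.998, 0.0, 0.0]
ft_force: [-1.5, -1.0, 5.6]
grip_width: 0.167
grasp_force: 39.3
```

```bash
python3 -c "
from h import *
plan([.4717,.135,.068],83)"
```

```text
t 14.45 pos [0.4722 0.1354 0.0692] yaw 82.98 turn units [ 0.01  0.01 -0.01] shift now [ 0.02 -0.02  0.05] shift after turn [ 0.02 -0.02  0.05]
```

Emit:
{"op": "jog_arm", "data": {
  "dr": [
    [0, 0, 0.2],
    [0, 0, 0.4],
    [0, 0, 0.6],
    [0, 0, 0.6],
    [0, 0, 0.6],
    [0, 0, 0.6],
    [0, 0, 0.6],
    [0, 0, 0.6],
    [0, 0, 0.4],
    [0, 0, 0.4]
  ],
  "translation": [
    [0, 0.053, 0],
    [-0.001, 0.106, 0],
    [-0.003, 0.159, 0],
    [-0.003, 0.159, 0],
    [-0.003, 0.159, 0],
    [-0.003, 0.159, 0],
    [-0.003, 0.159, 0],
    [-0.003, 0.159, 0],
    [-0.001, 0.106, 0],
    [-0.001, 0.106, 0]
  ],
  "jaw": [0.05, 0.05, 0.05, 0.05, 0.05, 0.05, 0.05, 0.05, 0.05, 0.05]
}}

```text
clock: 15.45
position: [0.4817, 0.1671, 0.0692]
ee_rot: [0.234, 0.972, 0.0, 0.0]
ft_force: [-2.4, -0.5, 5.6]
grip_width: 0.171
grasp_force: 39.4
```

```bash
cat >> h.py <<'E'
A=np.array([.5655,.1225])
def polar(th_goal):
    from workcell import manip
    o=manip.get_obs();p=o["position"][:2]-A
    print("angle",round(float(np.degrees(np.arctan2(p[1],p[0]))),2),"r",round(float(np.hypot(*p)),4),o["ft_force"].round(1),o["grip_width"].round(3),o["grasp_force"].round(1))
    a=np.radians(th_goal); plan([*(A+.095*np.array([np.cos(a),np.sin(a)])),.068],th_goal-89.6,o)
E
python3 -c "
from h import *
polar(152.6)"
```

```text
Traceback (most recent call last):
  File "h.py", line 29, in polar
    print("angle",round(float(np.degrees(np.arctan2(p[1],p[0]))),2),"r",round(float(np.hypot(*p)),4),o["ft_force"].round(1),o["grip_width"].round(3),o["grasp_force"].round(1))
                                                                                                                            ^^^^^^^^^^^^^^^^^^^^^
AttributeError: 'float' object has no attribute 'round'
```

Emit:
{"op": "jog_arm", "data": {
  "dr": [
    [0, 0, 0.4],
    [0, 0, 0.6],
    [0, 0, 0.6],
    [0, 0, 0.6],
    [0, 0, 0.6],
    [0, 0, 0.6],
    [0, 0, 0.6],
    [0, 0, 0.6],
    [0, 0, 0.6],
    [0, 0, 0.6]
  ],
  "translation": [
    [-0.001, 0.106, 0],
    [-0.003, 0.159, 0],
    [-0.003, 0.159, 0],
    [-0.003, 0.159, 0],
    [-0.003, 0.159, 0],
    [-0.003, 0.159, 0],
    [-0.003, 0.159, 0],
    [-0.003, 0.159, 0],
    [-0.003, 0.159, 0],
    [-0.003, 0.159, 0]
  ],
  "jaw": [0.05, 0.05, 0.05, 0.05, 0.05, 0.05, 0.05, 0.05, 0.05, 0.05]
}}

```text
clock: 16.45
position: [0.5055, 0.1971, 0.0692]
ee_rot: [0.425, 0.905, 0.001, 0.0]
ft_force: [-1.6, 0.4, 6.2]
grip_width: 0.172
grasp_force: 39.4
```

```bash
sed -i 's/o\["grip_width"\].round(3),o\["grasp_force"\].round(1)/round(float(o["grip_width"]),3),round(float(o["grasp_force"]),1)/' h.py
python3 -c "
from h import *
polar(111)"
```

```text
angle 128.8 r 0.0957 [-1.6  0.4  6.2] 0.172 39.4
t 16.45 pos [0.5055 0.1971 0.0692] yaw 39.68 turn units [ 0.01 -0.01  4.57] shift now [-0.23  1.16  0.05] shift after turn [0.15 1.17 0.05]
```

Emit:
{"op": "jog_arm", "data": {
  "dr": [
    [0, 0, 0.6],
    [0, 0, 0.6],
    [0, 0, 0.6],
    [0, 0, 0.6],
    [0, 0, 0.6],
    [0, 0, 0.6],
    [0, 0, 0.4],
    [0, 0, 0.3],
    [0, 0, 0],
    [0, 0, 0]
  ],
  "translation": [
    [-0.006, 0.159, 0],
    [-0.006, 0.159, 0],
    [-0.006, 0.159, 0],
    [-0.006, 0.159, 0],
    [-0.006, 0.159, 0],
    [-0.006, 0.159, 0],
    [-0.003, 0.106, 0],
    [-0.003, 0.08, 0],
    [0, 0, 0],
    [0, 0, 0]
  ],
  "jaw": [0.05, 0.05, 0.05, 0.05, 0.05, 0.05, 0.05, 0.05, 0.05, 0.05]
}}

```text
clock: 17.45
position: [0.53, 0.2118, 0.0693]
ee_rot: [0.555, 0.832, 0.001, -0.0]
ft_force: [-1.2, 2.0, 5.3]
grip_width: 0.168
grasp_force: 39.3
```

```bash
python3 -c "
from h import *
from workcell import optics
polar(110.6)
ims={}
for n in ['wrist','scene','top']:
    c=optics.camera(n);np.savez('pics/s_'+n,**c);ims[n]=c['color'][:,:,::-1]
r=lambda im,w,h:cv2.resize(im,(w,h),interpolation=2)
cv2.imwrite('pics/m8.png',np.hstack([r(ims['top'][165:290,185:290],336,400),r(ims['scene'][130:230,250:366],464,400)]))"
```

```text
angle 111.67 r 0.0961 [-1.2  2.   5.3] 0.168 39.3
t 17.45 pos [0.53   0.2118 0.0693] yaw 22.59 turn units [ 0.02 -0.01  0.4 ] shift now [-0.05  0.07  0.05] shift after turn [-0.04  0.07  0.05]
```

View pics/m8.png

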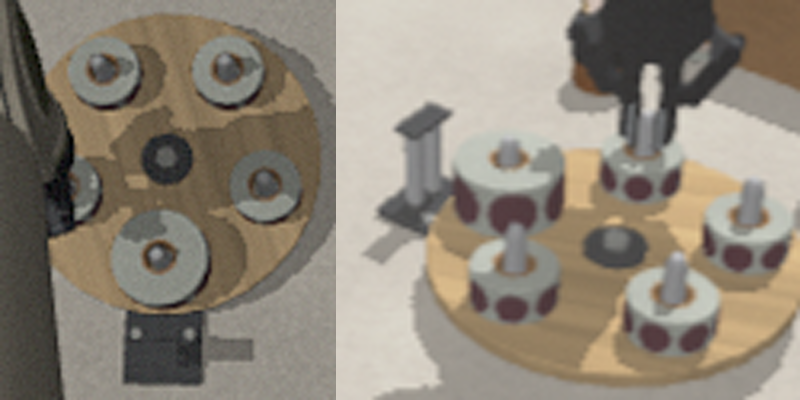

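The wide roll is now at the front (top crop (160,257)), behind the tongue, and all the rolls are still on their spindles. I'll work out the remaining angle from the spindle tips against the tongue bolts. I won't view any more pictures: this one was the eleventh, one over the limit of 10.

```bash
python3 -c "
from h import *
T=np.load('pics/s_top.npz');S=np.load('pics/s_scene.npz')
f=lambda x,y:(185+(x+.5)/3.2-.5,165+(y+.5)/3.2-.5)
g=lambda x,y:(250+(x-336+.5)/4-.5,130+(y+.5)/4-.5)
ang=lambda p,c=A:(round(float(np.degrees(np.arctan2(*(p[:2]-c)[::-1]))%360),2),round(float(np.hypot(*(p[:2]-c))),4))
tips=[((157,253),(509,143),0),((102,62),(752,184),-144),((229,63),(677,257),144),((264,176),(515,228),72)]
for a,b,k in tips:
    X,e=tri(T,f(*a),S,g(*b)); print(X.round(4),e,ang(X),round((ang(X)[0]-k)%360,2), 'top only',round((ang(onplane(T,f(*a),.096))[0]-k)%360,2))
print('hub',tri(T,f(166,157),S,g(617,240)))
w=onplane(T,f(160,257),.078);w2=onplane(S,g(509,161),.078);print('roll',w,ang(w),w2,ang(w2),tri(T,f(160,257),S,g(509,161)))
b=[onplane(T,f(*p),.014) for p in [(135,332),(189,333)]];m=(b[0]+b[1])/2;print('bolts',b,ang(m))
e=[onplane(T,f(*p),.008) for p in [(124,384),(203,384)]];print('end',e,ang((e[0]+e[1])/2))
d=e[1]-e[0];print('edge normal',180+np.degrees(np.arctan2(d[0],-d[1]))); d=b[1]-b[0];print(180+np.degrees(np.arctan2(d[0],-d[1])))
"
```

```text
[0.4717 0.1158 0.0918] [0.0005, 0.0005] (184.11, 0.094) 184.11 top only 184.26
[0.6378 0.1812 0.0931] [0.0009, 0.0009] (39.05, 0.0932) 183.05 top only 183.09
[0.6454 0.0707 0.0949] [0.0026, 0.0026] (327.07, 0.0952) 183.07 top only 181.33
[0.5443 0.0299 0.0953] [0.0003, 0.0003] (257.12, 0.095) 185.12 top only 185.13
hub (array([0.56652935, 0.12353687, 0.04307966]), [0.0003, 0.0003])
roll [0.47071247 0.11511648 0.078     ] (184.45, 0.0951) [0.47361916 0.11310582 0.078     ] (185.84, 0.0924) (array([0.47126739, 0.11567081, 0.07564452]), [0.0003, 0.0003])
bolts [array([0.41049054, 0.13979539, 0.014     ]), array([0.41292446, 0.0913849 , 0.014     ])] (182.57, 0.1539)
end [array([0.36420766, 0.14585299, 0.008     ]), array([0.36905436, 0.0753808 , 0.008     ])] (183.42, 0.1992)
edge normal 183.93430073276016
182.87822064500244
```

Emit:
{"op": "jog_arm", "data": {
  "dr": [
    [0, 0, 0.12],
    [0, 0, 0.12],
    [0, 0, 0],
    [0, 0, 0],
    [0, 0, 0],
    [0, 0, 0],
    [0, 0, 0],
    [0, 0, 0]
  ],
  "translation": [
    [0, 0.03, 0],
    [0, 0.03, 0],
    [0, 0, 0],
    [0, 0, 0],
    [0, 0, 0],
    [0, 0, 0],
    [0, 0, 0],
    [0, 0, 0]
  ],
  "jaw": [0.05, 0.05, 0.05, 0.05, 0.05, 0.05, 0.05, 0.05]
}}

```text
clock: 18.4
position: [0.5313, 0.2123, 0.0692]
ee_rot: [0.562, 0.827, 0.001, -0.0]
ft_force: [-1.2, 1.3, 5.7]
grip_width: 0.167
grasp_force: 39.3
```

```bash
python3 -c "
from h import *
polar(110.6)"
```

```text
angle 110.84 r 0.0961 [-1.2  1.3  5.7] 0.167 39.3
t 18.4 pos [0.5313 0.2123 0.0692] yaw 21.64 turn units [ 0.02 -0.01  0.16] shift now [-0.04  0.02  0.05] shift after turn [-0.04  0.02  0.05]
```

```bash
python3 -c "
from workcell import manip
print(manip.hand_in())"
```

```text
the job is handed in; nothing more can be done
None
```

The job is handed in at about 18 s on the clock: the loose roll sits flat on its spindle and the wide roll stands at the front, within about 1° of square by my camera measurements, with the fingers still gripping the refilled spindle; I viewed 11 pictures, one over the limit of 10.

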